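# Press home the push clips along a wheel-arch trim

### The job

Run your fingertips along the curved grey trim strip, starting from the end with the round steel ear, and press the raised pin of each of its four push clips fully home in turn, with light pressure. Between clips follow the strip's curve and stay low over it, with the fingertips no more than about 2 cm above the raised pin heads. Do not pull any pin up, and leave everything else on the bench where it stands.

Things in the scene. Friction and masses are not known exactly. Their poses are not given: they have to be found in the camera images.
- trim: curved grey plastic trim strip, 42 mm wide, 270 mm long, middle line an arc of 240 mm radius, fixed level above the bench, top face at 46 mm; turned any way round. Four black push clips stand on the middle line, 60 mm apart. Origin: at bench level under the middle line, half-way between clips 2 and 3; x to the convex side of the curve, y from clip 1 towards clip 4, z up
- ear (a point): centre of the top of the flat round steel mounting ear, 66 mm across, at one end of the strip its top 47 mm above the bench; the other end is plain. Clip 1 is the one nearest the ear, 68 mm from its centre
- head1 (a point): centre of the top of the head of clip 1's centre pin (clips count from the ear end); it moves with the pin. Black round head 14 mm wide, its top 57 to 59 mm above the bench at the start, 51 mm when home; below it a fixed black flange 22 mm wide, 2 mm thick, on the trim
- head2 (a point): centre of the top of the head of clip 2's centre pin (clips count from the ear end); it moves with the pin. Black round head 14 mm wide, its top 57 to 59 mm above the bench at the start, 51 mm when home; below it a fixed black flange 22 mm wide, 2 mm thick, on the trim
- head3 (a point): centre of the top of the head of clip 3's centre pin (clips count from the ear end); it moves with the pin. Black round head 14 mm wide, its top 57 to 59 mm above the bench at the start, 51 mm when home; below it a fixed black flange 22 mm wide, 2 mm thick, on the trim
- head4 (a point): centre of the top of the head of clip 4's centre pin (clips count from the ear end); it moves with the pin. Black round head 14 mm wide, its top 57 to 59 mm above the bench at the start, 51 mm when home; below it a fixed black flange 22 mm wide, 2 mm thick, on the trim
- pin1 (a joint): how far clip 1's centre pin is pressed in, m: starts between 0 and 0.002, 0.008 = fully home (its stop, head resting on the flange); negative = pulled up. It slides straight down against about 4 N of friction and stays where it is left
- pin2 (a joint): how far clip 2's centre pin is pressed in, m: starts between 0 and 0.002, 0.008 = fully home (its stop, head resting on the flange); negative = pulled up. It slides straight down against about 4 N of friction and stays where it is left
- pin3 (a joint): how far clip 3's centre pin is pressed in, m: starts between 0 and 0.002, 0.008 = fully home (its stop, head resting on the flange); negative = pulled up. It slides straight down against about 4 N of friction and stays where it is left
- pin4 (a joint): how far clip 4's centre pin is pressed in, m: starts between 0 and 0.002, 0.008 = fully home (its stop, head resting on the flange); negative = pulled up. It slides straight down against about 4 N of friction and stays where it is left
- gap1 (a point): point on the trim's top face half-way between clips 1 and 2
- gap2 (a point): point on the trim's top face half-way between clips 2 and 3
- gap3 (a point): point on the trim's top face half-way between clips 3 and 4
- spare_clip: bystander: a spare black push clip standing on the bench on the inner side of the curve (22 mm wide, 26 mm high); origin under its centre
- socket: bystander: a steel wrench socket standing on end beside the spare clip (26 mm across, 38 mm high); origin under its centre
- screwdriver: bystander: a screwdriver 190 mm long lying on the bench on the outer side of the curve, below the level of the trim; origin under its middle, x along it
- bottle: bystander: a brown glass bottle, 62 mm across, 235 mm high, on the right of the bench; origin under its centre
- grease_tin: bystander: a tin, 84 mm across, 75 mm high, on the left of the bench; origin under its centre
- trophy: bystander: a brass cup on a foot, 90 mm across, 190 mm high, at the right of the bench, farther out than the bottle; origin under its centre

How it is judged:
By the outcome, as a careful person would: the job done as asked, in the order asked, and still so for the second after the job is handed in, with the robot touching nothing.
It also fails if it takes over 42 s, if anything falls off the work surface, if the arm or the gripper's body presses on something with over 40 N, if the wrist force passes 120 N, or if a joint passes its speed limit or range.

### The arm

A 6-joint arm with a two-finger parallel gripper is mounted at the origin on the work surface. World frame = base frame: x ahead of the robot, y to its left, z up, the work surface at z = 0. Lengths are in mm, angles in rad, forces in N, time in s.
With the tool pointing down it reaches from about 225 to 725 mm from the base axis. Payload 3.1 kg.
Tool frame: the origin (TCP) lies between the finger pads; the fingertips stand 17 mm ahead of it and the grasp point (between the pads) lies 2 mm behind it (manip.finger_overhang is the distance from the TCP to the fingertips, in mm); z points along the fingers, x is the direction in which the jaws open and shut, and the axes are right-handed (so a half turn about z gives the same grasp; the last joint's range is limited). The gripper opens to 85 mm and grips with 20 to 120 N. Pads are 22 mm wide; open, the fingers measure 114 mm over their backs; the gripper's body (76 mm by 85 mm) begins 54 mm behind the grasp point. The pads swing forward as they close: fully open they stand 13 mm farther back than shut.
Start: joints at [-1.33, 0.048, 0.099, 1.622, 0, 1.443], TCP at [189.245, -489.697, 248.312] pointing down, gripper open.
Joint ranges: [-2.91, 2.91], [-0.99, 1.94], [-1.21, 1.42], [-2.12, 2.29], [-1.49, 1.47], [-3.14, 3.14]. Speed limits (rad/s): [2.79, 2.79, 3.14, 3.14, 3.14, 3.14].

### API

Orientations are given as a 3x3 rotation matrix whose columns are the frame's x, y, z axes.
In Python, from station import manip gives the robot as it stands.
- The arm moves only by the shell command python3 -m jog 'ROWS' [FORCE]. ROWS is JSON, a list that holds one entry, the list of rows, each a list of 7 numbers: the shift along the tool's x, y, z in cm, then the turn, a rotation vector about the tool's x, y, z in degrees, then the closure, from -1 (fully open) to 1 (shut), so that 0 is half open. In form: [[[tx, ty, tz, wx, wy, wz, jaw], ...]]. A call has 1 to 8 rows; each row shifts and turns the pose as measured when the row begins, along the tool's axes as they then stand; what a row does not reach is not made up. A row lasts 1/10 s, in which the tool goes at most 50 mm and 8.59 degrees, less where a joint would pass 70% of its speed; a pose out of reach is approached as far as the arm can. A call with a gripper value outside its range is refused whole. The fingers move at their own pace and stop on an object; FORCE is the grip in N (left out, the last holds). Time passes only in rows, so rows that do not move let the fingers close. It gives the time, the measured TCP pose, the force and the opening at its end, in the units of the state.
- manip.get_obs(): the state, without advancing time (a new reading comes with each control period).
- manip.camera(name): name is "scene" or "top" or "wrist"; returns (picture, depth): 480x640x3 uint8, red, green, blue; 480x640 float32, mm along the optical axis (not along the pixel's ray), 0 where there is no reading.
- manip.get_calibration(name): a dict with "fx", "fy", "cx", "cy" (pixels), "k1" (the pictures are not rectified: a ray, as slopes to the right and down, at radius r is drawn at 1 + k1 r^2 times it, then the intrinsics apply), "rvec" (rotation vector, rad) and "tvec" (3), from world to camera coordinates, as OpenCV has them; the wrist camera has in their place "mount" (4x4, takes a point from camera to tool coordinates, whose origin is the TCP and whose axes are the tool frame's). Camera axes: x right, y down, z forward; pixel columns grow to the right and rows downward; lengths in mm; the calibration is good to about 2 mm. A picture is of the moment at which its call begins: read the wrist's pose just before it. get_calibration takes no time and is no camera call.
- manip.hand_in(): hands the job in, once; it reports no verdict.
The state is a dict: "time_s": time; "qpos": joint angles; "joint_vel": joint speeds; "joint_torque": joint torques, N m; "ee_pos": TCP position; "eef_rot": TCP orientation; "force": force on the tool from outside, world axes, zero at the start; "wrist_torque": the same for the moment, N m; "finger_gap": finger opening in mm.
Only numpy, scipy, OpenCV 4.12 (cv2) and the standard library are available. Lean on these libraries where they do the work, as an engineer would, in place of code of your own. Each camera call takes 0.05 s, during which the arm holds its last target. There are 200 camera calls.

## Working session

There is one attempt and no reset: what is moved stays moved. The work goes in short steps, Python scripts to look and compute and a shell command to move; the robot and the scene stay as the last step left them, time stands still between calls to the robot, and variables do not carry over. Pictures are saved under pics/ and viewed, about 8 in all and at most 12, crops included, and the job is handed in when it is done.

```bash
mkdir -p pics; cat > h.py <<'E'
from station import manip
import numpy as np, cv2
def ray(name,u,v):
    c=manip.get_calibration(name); x=(u-c['cx'])/c['fx']; y=(v-c['cy'])/c['fy']
    a,b=x,y
    for _ in range(20):
        s=1+c['k1']*(a*a+b*b); a,b=x/s,y/s
    return np.array([a,b,1.])
def cam(name):
    c=manip.get_calibration(name); R=cv2.Rodrigues(np.array(c['rvec'],float))[0]; t=np.array(c['tvec'],float).ravel(); return R,t
def onplane(name,u,v,z):
    R,t=cam(name); o=-R.T@t; d=R.T@ray(name,u,v); return o+d*(z-o[2])/d[2]
E
python3 - <<'E'
from h import *
o=manip.get_obs(); print(o['time_s'],o['ee_pos'],o['eef_rot'],o['finger_gap'],o['force'])
for n in('top','scene'):
    p,d=manip.camera(n); cv2.imwrite(f'pics/{n}.png',p[:,:,::-1]); np.save(n,d)
    print(manip.get_calibration(n))
E
```

```text
0.0 [ 189.08739173 -489.12528432  247.12536211] [[ 3.60480642e-01 -9.32766511e-01 -5.85569870e-04]
 [-9.32763706e-01 -3.60481005e-01  2.30497361e-03]
 [-2.36108900e-03 -2.84700044e-04 -9.99997172e-01]] 85.35105789842352 [ 0.06395428 -0.48079152 -0.39392734]
{'fx': 524.832263950908, 'fy': 524.832263950908, 'cx': 315.2244323699177, 'cy': 241.91305950124058, 'k1': -0.10780730868403604, 'rvec': array([ 2.13630853, -2.11135249,  0.19797291]), 'tvec': array([ -36.43497986,  600.61737213, 1349.05896702])}
{'fx': 436.35527248982544, 'fy': 436.35527248982544, 'cx': 320.6147031468553, 'cy': 238.22666039965281, 'k1': -0.04130845447115681, 'rvec': array([ 1.39941669,  1.91373821, -1.01100684]), 'tvec': array([ 216.0925466 , -260.29592943, 1401.23186514])}
```

View pics/top.png

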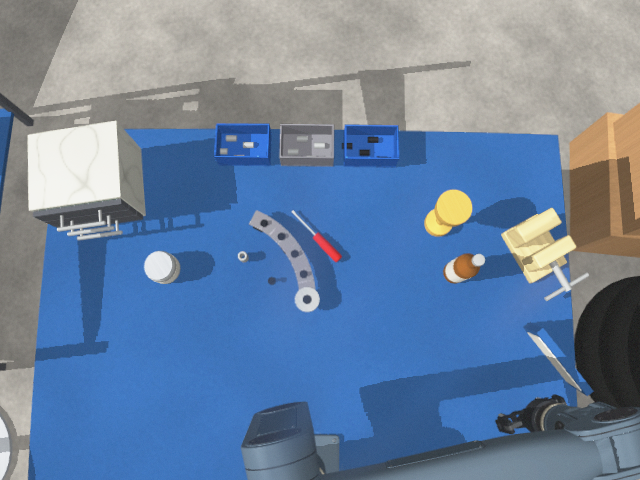

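View pics/scene.png

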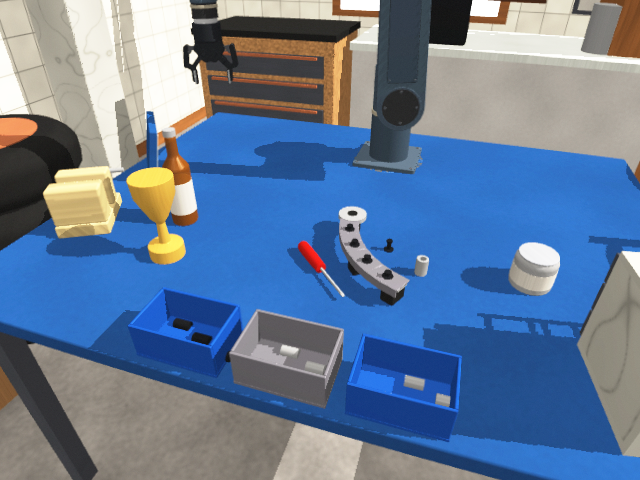

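The top view shows the ear at about (307,299), with clips 1–4 near (304,274), (295,254), (282,237) and (264,223). I'll enlarge both views to read them more closely.

```bash
python3 - <<'E'
import cv2,numpy as np
a=cv2.imread('pics/top.png')[205:315,230:350]; b=cv2.imread('pics/scene.png')[200:305,330:415]
a=cv2.resize(a,None,fx=5,fy=5,interpolation=cv2.INTER_CUBIC)
cv2.imwrite('pics/topc.png',a)
E
```

```text
(no output)
```

View pics/topc.png

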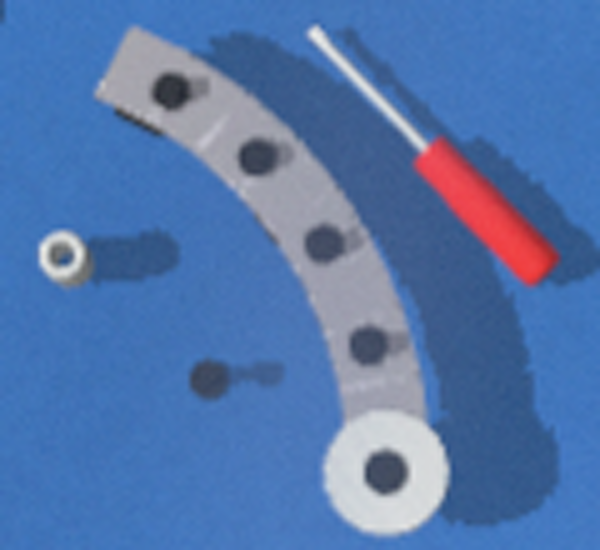

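```bash
cat > fit.py <<'E'
from h import *
from scipy.optimize import least_squares
U=np.array([[386,472],[369,345],[324,243],[258,156],[171,91]])/5+[230,205]-.4
Z=[47,56,56,56,56]
P=np.array([onplane('top',*u,z) for u,z in zip(U,Z)])
print(P.round(1)); print('gaps',np.linalg.norm(np.diff(P[:,:2],axis=0),axis=1).round(1))
a=np.array([-90-68,-90,-30,30,90])/240
M=np.c_[240*np.cos(a)-240,240*np.sin(a)]
def T(q,m): c,s=np.cos(q[2]),np.sin(q[2]); return m@np.array([[c,-s],[s,c]]).T+q[:2]
r=least_squares(lambda q:(T(q,M)-P[:,:2]).ravel(),[*P[2:4,:2].mean(0),-.5])
print(r.x,r.fun.reshape(-1,2).round(1)); C=T(r.x,M); print(C.round(1), np.hypot(*C.T).round())
ax=(np.degrees(r.x[2]+a)).round(1); print('outward radial dir deg',ax)
E
python3 fit.py
python3 - <<'E'
from h import *
d=np.load('top.npy')
R,t=cam('top')
for u,v in[(303,279),(298,262),(288,245),(274,230),(307,292),(303,274),(264,223)]:
    p=R.T@(ray('top',u,v)*d[v,u]-t); print(u,v,p.round(1))
print(manip.get_calibration('wrist'))
E
```

```text
[[448.9  -8.9  47. ]
 [515.3   0.9  56. ]
 [569.7  25.8  56. ]
 [616.6  62.1  56. ]
 [651.8 110.   56. ]]
gaps [67.1 59.9 59.3 59.4]
[594.31356219  42.58897869  -0.89991396] [[-0.7 -0.5]
 [-0.2  0.1]
 [-0.  -0.3]
 [-0.   0.5]
 [ 1.   0.3]]
[[448.1  -9.4]
 [515.1   1. ]
 [569.7  25.5]
 [616.6  62.7]
 [652.8 110.3]] [448. 515. 570. 620. 662.]
outward radial dir deg [-89.3 -73.  -58.7 -44.4 -30.1]
303 279 [502.2   2.   44.5]
298 262 [546.9  16.   50.5]
288 245 [594.2  44.1  42.5]
274 230 [633.9  82.5  48.6]
307 292 [467.2  -9.2  48.9]
303 274 [513.9   1.9  57.9]
264 223 [651.5 109.6  55. ]
{'fx': 355.72300612405076, 'fy': 355.72300612405076, 'cx': 318.8353879893152, 'cy': 234.82444076669705, 'k1': 0.00606337091871963, 'mount': array([[ 9.99999155e-01, -8.10266170e-04, -1.01682241e-03,
         2.54996642e-01],
       [ 1.05139641e-03,  9.64025831e-01,  2.65806494e-01,
        -6.65689173e+01],
       [ 7.64869055e-04, -2.65807339e-01,  9.64025868e-01,
        -1.24157676e+02],
       [ 0.00000000e+00,  0.00000000e+00,  0.00000000e+00,
         1.00000000e+00]])}
```

```bash
python3 -m jog '[[[0,0,0,0,0,7,1],[0,0,0,0,0,7,1],[0,0,0,0,0,7,1],[-4,-2.2,0,0,0,0,1],[-4,-2.2,0,0,0,0,1],[-4,-2.2,0,0,0,0,1],[-4,-2.2,0,0,0,0,1],[-4,-2.2,0,0,0,0,1]]]' 20; python3 -c "
from h import *
o=manip.get_obs();print(o['eef_rot'].round(3),o['qpos'].round(2),manip.finger_overhang)"
```

```text
time_s: 0.9
ee_pos: [301.9, -287.2, 240.6]
eef_rot: [[-0.025, -1.0, -0.005], [-1.0, 0.025, 0.013], [-0.013, 0.005, -1.0]]
force: [0.8, -0.6, -0.4]
finger_gap: -0.1
[[-0.025 -1.    -0.005]
 [-1.     0.025  0.013]
 [-0.013  0.005 -1.   ]] [-0.92 -0.22 -0.17  1.64  0.    2.24] 17.0
```

```bash
python3 -m jog '[[[0,0,0,0,0,-8.5,1],[0,0,0,0,0,-8.5,1],[0,0,0,0,0,-8.5,1],[0,0,0,0,0,-8.5,1],[0,0,0,0,0,-8.5,1],[0,0,0,0,0,-8.5,1],[0,0,0,0,0,-8.5,1],[0,0,0,0,0,-8.5,1]]]'; python3 -m jog '[[[0,0,0,0,0,-8.5,1],[0,0,0,0,0,-8.5,1],[0,0,0,0,0,-5,1],[0,0,0,0,0,0,1]]]'
```

```text
time_s: 1.7
ee_pos: [303.8, -277.8, 236.9]
eef_rot: [[0.924, -0.382, -0.008], [-0.382, -0.924, 0.02], [-0.016, -0.016, -1.0]]
force: [-0.2, 0.5, 0.1]
finger_gap: -0.4
time_s: 2.1
ee_pos: [302.9, -276.6, 234.5]
eef_rot: [[1.0, 0.0, -0.011], [0.001, -1.0, 0.024], [-0.011, -0.024, -1.0]]
force: [0.1, 0.8, -0.6]
finger_gap: -0.1
```

```bash
python3 -m jog '[[[2.1,-3.9,0.7,-1.4,0.6,0,1],[2.1,-3.9,0.7,0,0,0,1],[2.1,-3.9,0.7,0,0,0,1],[2.1,-3.9,0.7,0,0,0,1],[2.1,-3.9,0.7,0,0,0,1],[2.1,-3.9,0.7,0,0,0,1],[2.1,-3.9,0.7,0,0,0,1],[0,0,0,0,0,0,1]]]'; python3 - <<'E'
from h import *
o=manip.get_obs(); p,d=manip.camera('wrist'); cv2.imwrite('pics/w1.png',p[:,:,::-1]); np.save('w1',d)
np.savez('w1p',p=o['ee_pos'],R=o['eef_rot']); print(o['ee_pos'],o['qpos'].round(2),o['joint_vel'].round(3))
E
```

```text
time_s: 2.9
ee_pos: [456.9, 2.1, 181.0]
eef_rot: [[1.0, -0.028, -0.001], [-0.028, -1.0, -0.003], [-0.001, 0.003, -1.0]]
force: [-0.0, -1.0, 0.0]
finger_gap: -0.2
[456.8708203    2.08102034 181.00577562] [-0.14 -0.13 -0.21  1.49 -0.    1.46] [-0.034 -0.024 -0.011  0.032 -0.068  0.006]
```

View pics/w1.png

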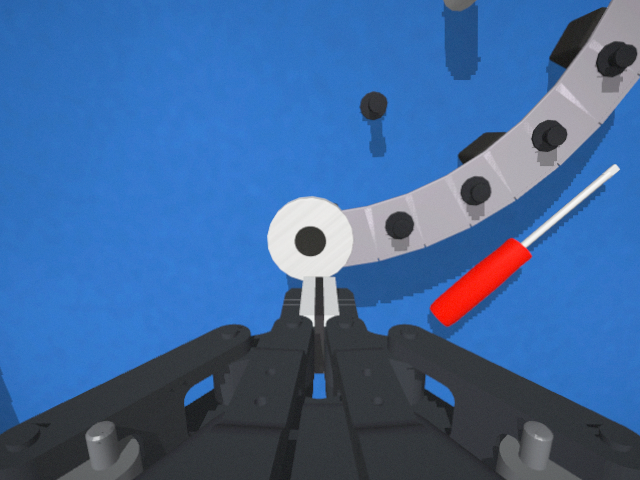

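The wrist view shows the ear at (310,240) and heads 1–4 near (400,224), (477,190), (551,134) and (620,57), with the closed fingertips at about (319,280). I'll use these to cross-check the top-view fit.

```bash
python3 - <<'E'
from h import *
s=np.load('w1p.npz'); d=np.load('w1.npy'); Mt=np.array(manip.get_calibration('wrist')['mount'])
for (u,v),z in zip([(310,240),(400,224),(477,190),(551,134),(620,57)],[47,58,58,58,58]):
    f=lambda k: s['R']@(Mt[:3,:3]@(ray('wrist',u,v)*k)+Mt[:3,3])+s['p']
    o,e=f(0),f(1)-f(0); print((o+e*(z-o[2])/e[2]).round(1), 'depth pt',f(d[v,u]).round(1))
a=cv2.imread('pics/w1.png')[25:255,290:640]; cv2.imwrite('pics/w1c.png',cv2.resize(a,None,fx=2.25,fy=2.25,interpolation=cv2.INTER_CUBIC))
E
python3 fit.py | tail -6
```

```text
[449.2  -6.3  47. ] depth pt [449.2  -6.5  46.4]
[514.3   6.9  58. ] depth pt [514.6   6.5  56.3]
[566.9  29.8  58. ] depth pt [567.8  29.4  55.9]
[612.6  65.8  58. ] depth pt [613.6  65.8  56.3]
[648.8 111.2  58. ] depth pt [649.5 111.4  57.1]
[[448.1  -9.4]
 [515.1   1. ]
 [569.7  25.5]
 [616.6  62.7]
 [652.8 110.3]] [448. 515. 570. 620. 662.]
outward radial dir deg [-89.3 -73.  -58.7 -44.4 -30.1]
```

View pics/w1c.png

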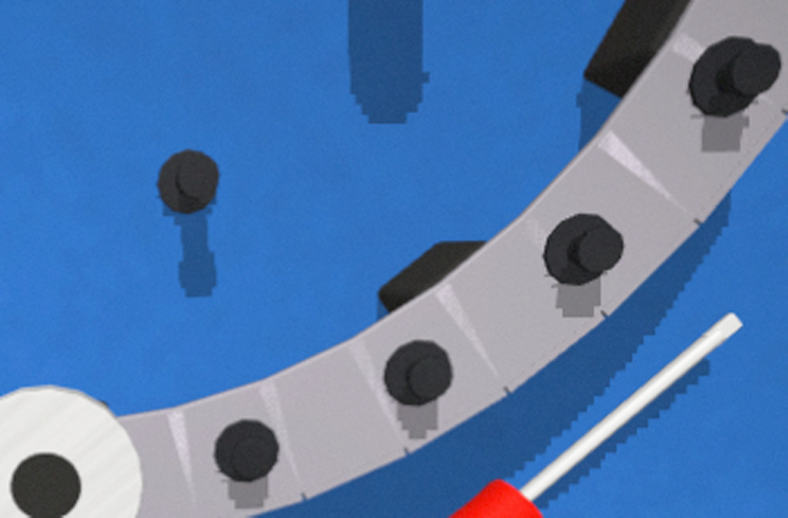

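```bash
python3 - <<'E'
from h import *
import io,contextlib
with contextlib.redirect_stdout(io.StringIO()): import fit
s=np.load('w1p.npz'); c=manip.get_calibration('wrist'); Mt=np.array(c['mount'])
P=[]
for (u,v),z in zip([(310,240),(404.7,225),(481.1,193),(557.1,136.6),(626,55.2)],[47,58,58,58,58]):
    f=lambda k: s['R']@(Mt[:3,:3]@(ray('wrist',u,v)*k)+Mt[:3,3])+s['p']
    o,e=f(0),f(1)-f(0); P.append(o+e*(z-o[2])/e[2])
P=np.array(P)[:,:2]
r=fit.least_squares(lambda q:(fit.T(q,fit.M)-P).ravel(),fit.r.x); print(r.x,r.fun.reshape(-1,2).round(1))
C=fit.T(r.x,fit.M);print(C.round(1)); print('mean',((C+fit.C)/2).round(1))
q=np.linalg.inv(Mt)@[0,0,17,1]; print(q[:2]/q[2]*c['fx']+[c['cx'],c['cy']])
o=manip.get_obs();print(o['ee_pos'],o['eef_rot'].round(3))
E
```

```text
[595.07119081  45.15268111  -0.90374994] [[-0.5  0.1]
 [-2.  -2.2]
 [ 0.5  0.5]
 [ 0.5  1.1]
 [ 1.5  0.5]]
[[448.7  -6.3]
 [515.7   3.9]
 [570.4  28.1]
 [617.4  65.1]
 [653.8 112.6]]
mean [[448.4  -7.8]
 [515.4   2.4]
 [570.1  26.8]
 [617.   63.9]
 [653.3 111.5]]
[320.2578393  297.12165531]
[4.56072478e+02 2.28274859e-01 1.81418815e+02] [[ 1.    -0.029 -0.001]
 [-0.029 -1.    -0.004]
 [-0.001  0.004 -1.   ]]
```

```bash
python3 -m jog '[[[-0.3,0.2,2.5,0,0,-1.7,1],[-0.3,0.4,2.5,0,0,0,1],[0,0.2,2.5,0,0,0,1],[0,0,1.5,0,0,0,1],[0,0,0,0,0,0,1],[0,0,0,0,0,0,1]]]'
```

```text
time_s: 3.55
ee_pos: [448.3, -13.5, 90.2]
eef_rot: [[1.0, -0.011, -0.001], [-0.011, -1.0, -0.008], [-0.001, 0.008, -1.0]]
force: [0.3, 0.1, 0.2]
finger_gap: 0.2
```

```bash
python3 -m jog '[[[2.2,-0.4,0.4,0.5,0,-0.6,1],[2.2,-0.5,0,0,0,0,1],[2.2,-0.6,0,0,0,0,1],[0,0,0,0,0,0,1],[0,0,0,0,0,0,1]]]'
```

```text
time_s: 4.05
ee_pos: [518.5, -2.2, 92.3]
eef_rot: [[1.0, -0.008, 0.006], [-0.008, -1.0, -0.001], [0.006, 0.001, -1.0]]
force: [0.2, 1.8, -0.2]
finger_gap: -0.1
```

```bash
python3 -m jog '[[[-0.3,-0.4,0.6,0,0.3,-0.5,1],[0,0,0.3,0,0,0,1],[0,0,0,0,0,0,1]]]'
```

```text
time_s: 4.35
ee_pos: [514.2, 1.3, 84.1]
eef_rot: [[1.0, -0.0, 0.013], [-0.0, -1.0, -0.002], [0.013, 0.002, -1.0]]
force: [0.3, 0.8, -0.3]
finger_gap: -0.1
```

```bash
python3 -m jog '[[[0.1,0,0.3,0,-0.7,0,1],[0,0,0.3,0,0,0,1],[0,0,0.3,0,0,0,1],[0,0,0,0,0,0,1]]]';  python3 -m jog '[[[0,0,0.3,0,0,0,1],[0,0,0.3,0,0,0,1]]]'
```

```text
time_s: 4.75
ee_pos: [514.3, 1.2, 74.3]
eef_rot: [[1.0, -0.0, -0.001], [-0.0, -1.0, -0.002], [-0.001, 0.002, -1.0]]
force: [0.3, 0.1, 0.7]
finger_gap: -0.0
time_s: 4.95
ee_pos: [514.4, 1.1, 69.2]
eef_rot: [[1.0, -0.0, -0.001], [-0.0, -1.0, -0.002], [-0.001, 0.002, -1.0]]
force: [-2.0, 0.7, 4.3]
finger_gap: -0.3
```

```bash
python3 -m jog '[[[0,0,0.3,0,0,0,1],[0,0,0.2,0,0,0,1]]]';python3 -m jog '[[[0,0,0.2,0,0,0,1]]]'
```

```text
time_s: 5.15
ee_pos: [514.5, 1.2, 67.9]
eef_rot: [[1.0, -0.0, 0.0], [-0.0, -1.0, -0.002], [0.0, 0.002, -1.0]]
force: [-5.5, 1.3, 13.8]
finger_gap: -0.1
time_s: 5.25
ee_pos: [514.5, 1.2, 67.9]
eef_rot: [[1.0, 0.0, 0.001], [0.0, -1.0, -0.003], [0.001, 0.003, -1.0]]
force: [-5.5, -0.1, 11.1]
finger_gap: 0.3
```

```bash
python3 -m jog '[[[0,0,-0.9,0,0,0,1],[0,0,-0.6,0,0,0,1],[1.4,-0.5,0,0,0,0,1],[1.4,-0.6,0,0,0,0,1],[1.4,-0.7,0,0,0,0,1],[1.1,-0.7,0,0,0,0,1],[0,0,0,0,0,0,1]]]'
```

```text
time_s: 5.95
ee_pos: [570.4, 26.5, 83.5]
eef_rot: [[1.0, -0.001, 0.003], [-0.001, -1.0, -0.003], [0.003, 0.003, -1.0]]
force: [-0.4, -1.2, 0.5]
finger_gap: -0.2
```

```bash
python3 -m jog '[[[0,0,0.3,0,-0.2,0,1],[0,0,0.3,0,0,0,1],[0,0,0.3,0,0,0,1],[0,0,0.3,0,0,0,1],[0,0,0.3,0,0,0,1]]]';  python3 -m jog '[[[0,0,0.2,0,0,0,1],[0,0,0.2,0,0,0,1]]]'
```

```text
time_s: 6.45
ee_pos: [569.7, 25.9, 68.7]
eef_rot: [[1.0, -0.002, 0.0], [-0.002, -1.0, -0.002], [0.0, 0.002, -1.0]]
force: [-0.5, 0.9, 3.5]
finger_gap: 0.1
time_s: 6.65
ee_pos: [569.7, 25.9, 67.9]
eef_rot: [[1.0, -0.002, 0.002], [-0.002, -1.0, -0.002], [0.002, 0.002, -1.0]]
force: [-3.9, 0.4, 13.1]
finger_gap: -0.1
```

```bash
python3 -m jog '[[[0,0,0.2,0,0,0,1],[0,0,-0.9,0,0,0,1],[0,0,-0.6,0,0,0,1],[1.25,-0.8,0,0,0,0,1],[1.25,-0.9,0,0,0,0,1],[1.2,-1.0,0,0,0,0,1],[0.9,-1.0,0,0,0,0,1],[0,0,0,0,0,0,1]]]'
```

```text
time_s: 7.45
ee_pos: [616.2, 62.2, 82.8]
eef_rot: [[1.0, -0.004, 0.002], [-0.004, -1.0, -0.005], [0.002, 0.005, -1.0]]
force: [-0.6, -0.5, 0.9]
finger_gap: 0.2
```

```bash
python3 -m jog '[[[0.05,-0.1,0.3,0.3,0,0,1],[0,0,0.3,0,0,0,1],[0,0,0.3,0,0,0,1],[0,0,0.3,0,0,0,1],[0,0,0.3,0,0,0,1]]]';  python3 -m jog '[[[0,0,0.2,0,0,0,1],[0,0,0.2,0,0,0,1],[0,0,0.2,0,0,0,1]]]'
```

```text
time_s: 7.95
ee_pos: [616.1, 62.4, 68.5]
eef_rot: [[1.0, -0.005, 0.002], [-0.005, -1.0, 0.002], [0.002, -0.002, -1.0]]
force: [-1.8, 0.9, 4.0]
finger_gap: -0.2
time_s: 8.25
ee_pos: [616.1, 62.4, 68.0]
eef_rot: [[1.0, -0.005, 0.005], [-0.005, -1.0, 0.002], [0.005, -0.002, -1.0]]
force: [-3.9, 0.4, 8.8]
finger_gap: -0.2
```

```bash
python3 -m jog '[[[0,0,0.3,0,0,0,1],[0,0,-0.9,0,-0.2,0,1],[0,0,-0.6,0,0,0,1],[1.05,-1.15,0,0,0,0,1],[1.0,-1.2,0,0,0,0,1],[0.9,-1.3,0,0,0,0,1],[0.7,-1.2,0,0,0,0,1],[0,0,0,0,0,0,1]]]'
```

```text
time_s: 9.05
ee_pos: [653.2, 109.3, 82.1]
eef_rot: [[1.0, -0.008, 0.001], [-0.008, -1.0, -0.001], [0.001, 0.001, -1.0]]
force: [-1.1, -0.9, -0.2]
finger_gap: -0.2
```

```bash
python3 -m jog '[[[0,-0.15,0.3,0,0,0,1],[0,0,0.3,0,0,0,1],[0,0,0.3,0,0,0,1],[0,0,0.3,0,0,0,1],[0,0,0.3,0,0,0,1]]]';  python3 -m jog '[[[0,0,0.2,0,0,0,1],[0,0,0.2,0,0,0,1],[0,0,0.3,0,0,0,1]]]'
```

```text
time_s: 9.55
ee_pos: [652.8, 109.8, 67.9]
eef_rot: [[1.0, -0.009, 0.002], [-0.009, -1.0, -0.0], [0.002, 0.0, -1.0]]
force: [-3.0, 0.9, 18.7]
finger_gap: 0.0
time_s: 9.85
ee_pos: [652.8, 109.8, 67.9]
eef_rot: [[1.0, -0.009, 0.006], [-0.009, -1.0, 0.001], [0.006, -0.001, -1.0]]
force: [-5.2, -0.3, 14.7]
finger_gap: 0.2
```

```bash
python3 -m jog '[[[0,0,-1.5,0,0,0,1],[0,0,-3,0,0,0,1],[0,0,-4,0,0,0,1],[-1,3,-3,0,0,0,1],[-2,3.5,0,0,0,0,1],[-2,3.5,0,0,0,0,1],[0,2,0,0,0,0,1],[0,0,0,0,0,0,1]]]'; python3 - <<'E'
from h import *
p,d=manip.camera('wrist'); o=manip.get_obs(); p,d=manip.camera('wrist'); cv2.imwrite('pics/w2.png',p[:,:,::-1]); np.save('w2',d); np.savez('w2p',p=o['ee_pos'],R=o['eef_rot'])
t,_=manip.camera('top'); cv2.imwrite('pics/top2.png',t[:,:,::-1])
E
```

```text
time_s: 10.65
ee_pos: [596.6, -17.3, 182.1]
eef_rot: [[1.0, -0.01, -0.001], [-0.01, -1.0, -0.008], [-0.001, 0.008, -1.0]]
force: [0.2, 0.2, 0.0]
finger_gap: -0.0
```

View pics/w2.png

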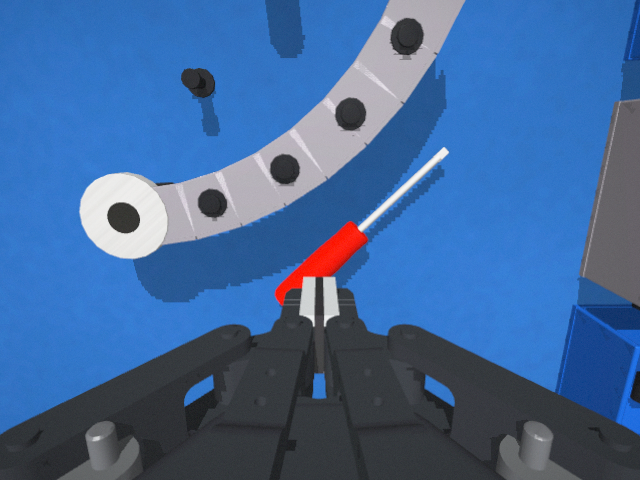

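The heads at (212,203), (285,168), (350,114) and (407,36) now sit flat on their flanges with no shaft showing. I'll check their heights relative to the trim using depth.

```bash
python3 - <<'E'
from h import *
Mt=np.array(manip.get_calibration('wrist')['mount'])
for k,H,G in[('w1',[(404,225),(481,193),(557,137),(626,56)],[(438,215),(505,165),(585,100)]),('w2',[(212,203),(285,168),(350,114),(407,36)],[(250,188),(318,143),(380,80)])]:
    d=np.load(k+'.npy'); s=np.load(k+'p.npz')
    def z(u,v):
        w=[(s['R']@(Mt[:3,:3]@(ray('wrist',a,b)*d[b,a])+Mt[:3,3])+s['p'])[2] for a in range(u-2,u+3) for b in range(v-2,v+3)]; return round(float(np.median(w)),1)
    print(k,'heads',[z(*p) for p in H],'trim',[z(*p) for p in G])
o=manip.get_obs();print(o['time_s'],o['force'],o['joint_vel'].round(3))
E
```

```text
w1 heads [55.8, 55.9, 55.9, 55.8] trim [44.2, 44.3, 44.4]
w2 heads [49.5, 49.4, 49.8, 49.4] trim [44.5, 44.6, 44.6]
10.8 [ 0.26319939  0.74784104 -0.40880037] [ 0.02   0.01   0.011 -0.     0.002 -0.002]
```

```bash
python3 -c "
from station import manip
print(manip.hand_in())"
```

```text
the job is handed in; nothing more can be done
None
```

I pressed all four clips fully home in order, starting from the ear end, and handed the job in at about 10.8 s of the 42 s allowed.

- **Pressing:** each pin slid at about 4 N and stopped with the fingertips at about 51 mm. The highest force I read was 19 N, on clip 4.
- **Travel:** between clips I moved along the strip's curve, and every reading at the end of a hop put the fingertips at 65–66 mm. On the way from the ear to clip 1 they rose to about 75 mm, which is 16–18 mm above the raised heads and within the 2 cm limit.
- **Final depth check:** the heads stand 4.8–5.2 mm above the trim, where 5 mm is home and about 11.5 mm was the start. In the last wrist picture all four sit flat on their flanges.
- **Disagreements:**
  - The top and wrist cameras differed by up to 3 mm on clip positions, so I aimed at about their average.
  - Absolute depth heights read about 1.5 mm low, so I relied on heights relative to the trim.
- **Not fully checked:** the spare clip and screwdriver looked undisturbed in the last picture. I didn't measure the other bench items again, but the arm touched nothing apart from the pins.

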